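Free a dispenser's pressure arm with a spring-bar fork

ROBOT

A 6-joint arm with a two-finger parallel gripper is mounted at the origin on a cart in front of the work surface, level with it; the furniture and walls round the work are solid. World frame = base frame: x ahead of the robot, y to its left, z up, the work surface at z = 0. Lengths are in m, angles in rad, forces in N, time in s.
With the tool pointing down it reaches from about 0.25 to 0.775 m from the base axis. Payload 4 kg.
Tool frame: the origin (TCP) lies on the centre line of the jaws, within the pads' length; the fingertips stand 22 mm ahead of it and the grasp point (between the pads) lies 3 mm ahead of it; z points along the fingers, y is the direction in which the jaws open and shut (so a half turn about z gives the same grasp; the last joint's range is limited). The gripper opens to 94 mm and grips with 3 to 60 N. Pads are 16 mm wide; open, the fingers measure 119 mm over their backs; the gripper's body (75 mm by 177 mm) begins 78 mm behind the grasp point.
Start: joints at [-1.242, 0.087, 1.371, -0, 1.684, -0.103], TCP at [0.23, -0.5, 0.202] pointing down, gripper open.
Joint ranges: [-3.1, 3.1], [-0.76, 2.03], [0.27, 2.55], [-1.08, 4.22], [0.17, 2.65], [-2.57, 2.57]. Speed limits (rad/s): [2.79, 2.79, 3.14, 3.14, 3.14, 3.14].

INTERFACE

Orientations are given as [roll, pitch, yaw] about the fixed x, y, z axes, in that order (R = Rz(yaw) Ry(pitch) Rx(roll)).
In Python, from bench import robot gives the robot as it stands. The module is installed in compiled form; this text tells all that it offers.
- The arm moves only by the shell command python3 -m inch 'ROWS'. ROWS is JSON, a list of rows, each an object with "linear": the shift along the world's x, y, z scaled (see below), a list of three; "twist": the turn about the world's z scaled (see below); "gripper": the opening, from 0 (shut) to 1 (fully open). In form: [{"linear": [x, y, z], "twist": twist, "gripper": gripper}, ...]. A call has 1 to 10 rows; each row is the pose to reach, as a shift and turn from the pose commanded when the call began; what a row does not reach only later rows make up. The controller multiplies each number of a shift by 0.1 m and each number of a turn by 60 degrees. A row lasts 1/12 s, in which the tool goes at most 41.7 mm and 7.16 degrees, less where a joint would pass 70% of its speed; a pose out of reach is approached as far as the arm can. A call with a number of a shift or a turn outside -1 to 1 is refused whole. A call with a gripper value outside its range is refused whole. The fingers move at their own pace and stop on an object; the grip force is fixed at half the most. Time passes only in rows, so rows that repeat a pose let the fingers close. It gives the time, the measured TCP pose, the force and the opening at its end, in the units of the state.
- robot.get_obs(): the state, without advancing time (a new reading comes with each control period).
- robot.snapshot(name): name is "side" or "top" or "wrist"; returns a dict with "image" (480x640x3 uint8, red, green, blue), "depth" (480x640 float32, m along the optical axis (not along the pixel's ray), 0 where there is no reading), "mtx" (3x3 intrinsics, pixels), "rvec" (rotation vector, rad) and "tvec" (3), from world to camera coordinates, as OpenCV has them; the wrist camera has in their place "hand_eye" (4x4, takes a point from camera to tool coordinates, whose origin is the TCP and whose axes are the flange's). Camera axes: x right, y down, z forward; pixel columns grow to the right and rows downward; lengths in m; the calibration is good to about 2 mm. A picture is of the moment at which its call begins: read the wrist's pose just before it.
- robot.close_job(): hands the job in, once; it reports no verdict.
The state is a dict: "time": time; "joint_positions": joint angles; "qvel": joint speeds; "joint_torque": joint torques, N m; "tool_pos": TCP position; "ee_rot": TCP orientation; "wrist_force": force on the tool from outside, world axes, zero at the start; "wrist_torque": the same for the moment, N m; "width": finger opening in m.
Only numpy, scipy, OpenCV 4.12 (cv2) and the standard library are available. Lean on these libraries where they do the work, as an engineer would, in place of code of your own. Each camera call takes 0.05 s, during which the arm holds its last target.

TASK

Open the label dispenser for threading: take the forked tool out of its stand, set its tines astride the spring bar and push the bar's collar sideways, gently (never pressing the tool on the dispenser with more than about 20 N), until the bar's nib leaves the hole in the cheek and the pressure arm springs up fully; keep the fingers themselves off the dispenser. Then hang the tool back in its stand, tines down, and leave the other things alone.

Things in the scene. Friction and masses are not known exactly. Their poses are not given: they have to be found in the camera images.
- dispenser: Fixed bench label dispenser, grey and metal, 165 x 112 x 66 mm. Origin: centre of its underside; x points to its rear (away from the robot), y to its left, z up. Two upright grey cheeks, 6 mm thick, centred at y = +48 and -48 mm, reach up to z = 65.5 mm; between them lies the pressure arm, hinged at the rear, with the spring bar across its front end.
- bar_waist (a point): Point on the spring bar's axis where the fork goes astride; moves with the arm (latched: dispenser x -45, y -35, z 58 mm). The bar is an 8 mm steel rod along y. On its +y side a round collar, 22 mm across, 5 mm thick, is fixed on the rod; its flat face looks to -y, 7 to 35 mm from this point: it differs each time, find it by touch. Free 20 mm below this point.
- lug_hole (a point): Mouth of the 10 x 8 mm hole in the inner face of the -y cheek (dispenser x -45, y -45, z 57 mm). When latched, the bar's 5 mm nib sits 6 mm deep in it, pointing to -y, so the bar must be pushed 6 mm towards +y to free it; it has a hard stop at 7.5 mm. Its spring gives about 6 N at first, 9.8 N at the stop, and pushes it out again. The rim above the hole is 4.5 mm high.
- press_arm (a joint): Pressure arm (rad): 0 latched down, 0.4 fully up. Hinge along dispenser y at x 55, z 50 mm. A light spring lifts it (about 2.5 N at the bar, up to 1 rad/s). While the fork pushes, friction may hold the freed arm down: raise the fork under load and the arm comes along; the nib is over the cheek's rim at 0.11 rad; let go earlier, it may catch again. Bar from 0 to 0.4: 38 mm up, 11 mm to the rear.
- fork_grip (a point): Centre of the forked tool's black handle, 38 x 22 x 60 mm (x, y, z): take it across the 22 mm. The tool (about 120 g) stands upright, its z axis up; this point is 78 mm above the tips of its tines and 30 mm above the handle's lower end.
- fork_tool: The forked tool, 108 mm tall; origin between the tips of its tines. Below the handle a steel blade, 25 mm wide (x), 5 mm thick (y), 48 mm long; its lower 22 mm are two tines with a 15 mm gap. In use it is upright, tines down, its x axis square to the spring bar (either way round), the tines astride it and the blade's flat face against the collar.
- fork_stand: Fixed wooden stand block, 64 x 50 x 54 mm (x, y, z), origin: centre of its underside. An upright slot, 33 x 13 mm (x, y), goes down through its middle; the tool hangs in it by the shoulders of its handle, with this point 84 mm below the handle's centre (tool x along the stand's x, either way round).
- tape_roll: Bystander: roll of brown packing tape lying flat, 108 mm across, 48 mm high; origin under its centre.
- label_box: Bystander: small pale carton, 62 x 92 x 35 mm; origin under its centre.
- spanner: Bystander: steel combination spanner lying flat, 156 mm long; origin under its middle.
Mind the look-alikes: they are no part of the job. Leave any orange or yellow look-alike of the fork_stand alone.

How it is judged:
By the outcome, as a careful person would: the job done as asked, in the order asked, and still so for the second after the job is handed in, with the robot touching nothing.
It also fails if it takes over 61 s, if anything falls off the work surface, if the arm or the gripper's body presses on something with over 40 N, if the wrist force passes 120 N, or if a joint passes its speed limit or range.

## Working session

There is one attempt and no reset: what is moved stays moved. The work goes in short steps, Python scripts to look and compute and a shell command to move; the robot and the scene stay as the last step left them, time stands still between calls to the robot, and variables do not carry over. Pictures are saved under pics/ and viewed, and the job is handed in when it is done.

```bash
mkdir -p pics
cat > h.py <<'E'
import numpy as np, cv2
from bench import robot
def snap(n,f=None):
    o=robot.get_obs(); s=robot.snapshot(n)
    if f: cv2.imwrite('pics/'+f,s['image'][:,:,::-1])
    s['obs']=o
    return s
def Rrpy(r):
    from scipy.spatial.transform import Rotation as R
    return R.from_euler('xyz',r).as_matrix()
def cam(s):
    # returns Rwc(cam->world), centre
    if 'rvec' in s:
        R=cv2.Rodrigues(np.array(s['rvec'],float))[0]; t=np.array(s['tvec'],float).ravel()
        return R.T,-R.T@t
    o=s['obs']; H=np.array(s['hand_eye']); Rt=Rrpy(o['ee_rot']); 
    return Rt@H[:3,:3], Rt@H[:3,3]+np.array(o['tool_pos'])
def ray(s,u,v):
    R,c=cam(s); d=R@np.linalg.inv(s['mtx'])@np.array([u,v,1.]); return c,d
def onplane(s,u,v,z):
    c,d=ray(s,u,v); return c+d*(z-c[2])/d[2]
def pt(s,u,v):
    c,d=ray(s,u,v); return c+d*s['depth'][int(round(v)),int(round(u))]
def proj(s,p):
    R,c=cam(s); q=s['mtx']@(R.T@(np.array(p)-c)); return q[:2]/q[2]
def cloud(s):
    R,c=cam(s); v,u=np.mgrid[:480,:640]; d=s['depth'].astype(float)
    P=np.stack([u,v,np.ones_like(u)],-1)@np.linalg.inv(s['mtx']).T*d[...,None]
    return P@R.T+c
E
python3 - <<'E'
from h import *
o=robot.get_obs()
for k,v in o.items(): print(k,np.round(v,4))
for n in ('side','top','wrist'):
    s=snap(n,n+'0.png'); print(n,[np.round(x,3) for x in cam(s)])
    print(s['mtx'])
E
```

```text
time 0.0
joint_positions [-1.2421  0.088   1.3722 -0.      1.6836 -0.1031]
qvel [-0.0008  0.0021  0.0009 -0.0017  0.0003  0.0014]
joint_torque [-1.50000e-03 -3.40186e+01 -3.02426e+01  7.17000e-02  3.30000e-02
 -2.00000e-04]
tool_pos [ 0.23   -0.499   0.2004]
ee_rot [-3.1394e+00 -2.0000e-04  4.3180e-01]
wrist_force [-0.2564  0.2325 -0.5206]
wrist_torque [-0.0977 -0.0228 -0.0245]
width 0.094
side [array([[-1.   ,  0.011, -0.009],
       [ 0.012,  0.384, -0.923],
       [-0.007, -0.923, -0.385]]), array([0.545, 1.033, 0.519])]
[[437.11331369   0.         323.87322631]
 [  0.         437.11331369 240.29066789]
 [  0.           0.           1.        ]]
top [array([[-0.009, -0.999,  0.053],
       [-1.   ,  0.009,  0.006],
       [-0.006, -0.053, -0.999]]), array([4.43e-01, 1.00e-03, 1.39e+00])]
[[542.38222584   0.         317.24263359]
 [  0.         542.38222584 234.40212859]
 [  0.           0.           1.        ]]
wrist [array([[ 0.418, -0.884, -0.208],
       [-0.909, -0.407, -0.093],
       [-0.002,  0.228, -0.974]]), array([ 0.29 , -0.471,  0.382])]
[[336.91402332   0.         311.53850616]
 [  0.         336.91402332 241.08878472]
 [  0.           0.           1.        ]]
```

View pics/side0.png

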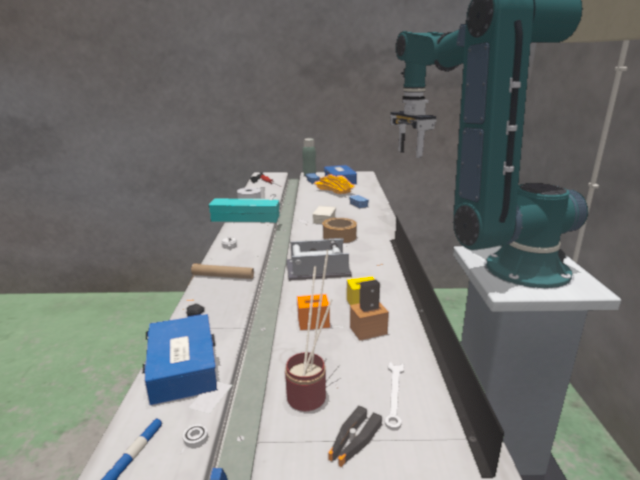

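View pics/top0.png

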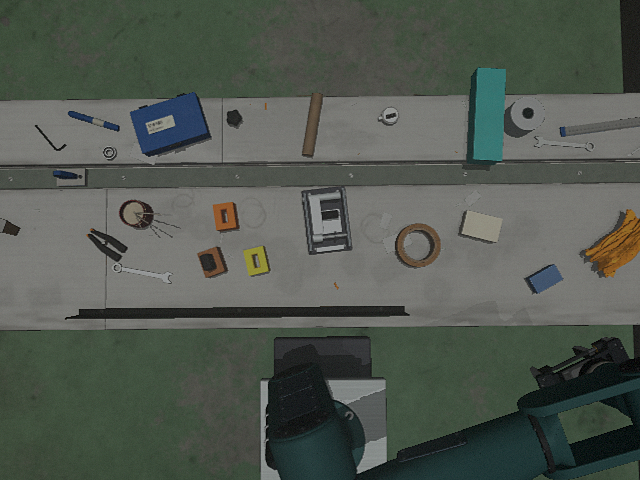

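View pics/wrist0.png

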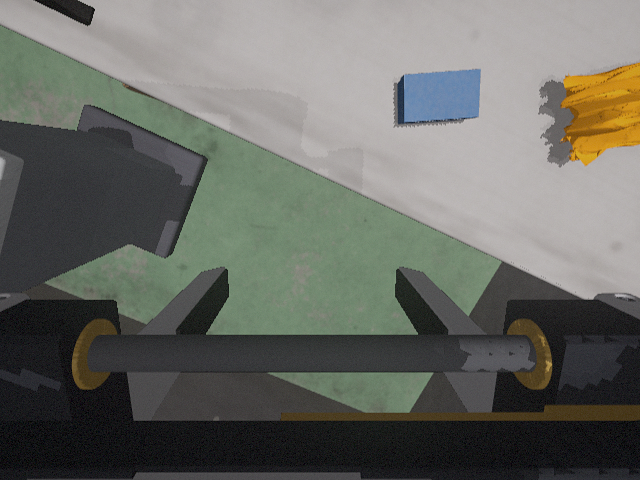

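The side view shows the wooden stand with the black-handled tool at about (369,310), the yellow stand at (362,290) and the orange one at (313,312). In the top view these are at (211,262), (257,260) and (226,216), and the dispenser is at (327,220). The tape is at (417,245), the carton at (481,226) and the spanner at (142,273). The tool is in the brown stand.

Run:
```python
from h import *
s=snap('top'); C=cloud(s)
im=s['image']
cv2.imwrite('pics/topcrop.png',cv2.resize(im[170:330,60:380],None,fx=2.5,fy=2.5,interpolation=cv2.INTER_CUBIC)[:,:,::-1])
hsv=cv2.cvtColor(im,cv2.COLOR_RGB2HSV)
for (u,v) in [(211,262),(205,253),(218,272),(226,216),(257,260),(327,220),(327,195),(307,220),(349,220),(417,245),(405,230),(481,226),(142,273),(240,313),(136,214),(150,290)]:
    print((u,v),im[v,u],np.round(C[v,u],3))
w=snap('side'); D=cloud(w)
wi=w['image']
cv2.imwrite('pics/sidecrop.png',cv2.resize(wi[220:360,270:430],None,fx=4,fy=4,interpolation=cv2.INTER_CUBIC)[:,:,::-1])
for (u,v) in [(369,295),(369,283),(369,308),(369,325),(400,240),(450,350),(395,222)]:
    print((u,v),wi[v,u],np.round(D[v,u],3))
```

```text
(211, 262) [36 39 35] [0.449 0.26  0.106]
(205, 253) [97 71 50] [0.471 0.285 0.054]
(218, 272) [112  77  53] [0.424 0.254 0.048]
(226, 216) [128 127 125] [ 0.567  0.243 -0.002]
(257, 260) [122 121 120] [ 0.453  0.164 -0.004]
(327, 220) [ 99 101 100] [ 0.553 -0.017  0.016]
(327, 195) [140 146 144] [ 0.611 -0.017  0.059]
(307, 220) [ 94 100 102] [0.55  0.033 0.059]
(349, 220) [126 124 121] [ 0.554 -0.073 -0.002]
(417, 245) [115 118 111] [ 0.488 -0.247 -0.003]
(405, 230) [104  81  60] [ 0.524 -0.209  0.046]
(481, 226) [143 142 127] [ 0.533 -0.402  0.03 ]
(142, 273) [149 153 151] [0.423 0.457 0.004]
(240, 313) [30 31 25] [0.319 0.207 0.005]
(136, 214) [73 71 63] [0.57  0.461 0.043]
(150, 290) [123 121 117] [0.379 0.436 0.006]
(369, 295) [71 64 61] [0.45  0.288 0.091]
(369, 283) [78 72 71] [0.45  0.28  0.113]
(369, 308) [73 65 63] [0.449 0.287 0.061]
(369, 325) [122  90  70] [0.45  0.302 0.032]
(400, 240) [59 55 54] [ 0.318 -0.108  0.042]
(450, 350) [54 52 50] [0.319 0.403 0.045]
(395, 222) [158 153 150] [ 0.319 -0.199  0.062]
```

View pics/topcrop.png

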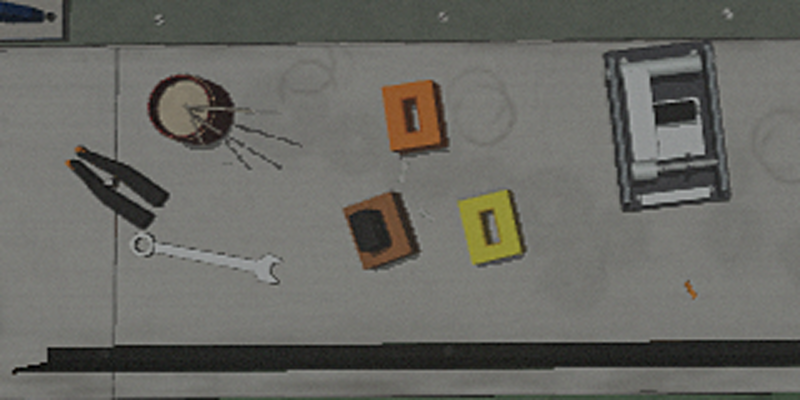

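View pics/sidecrop.png

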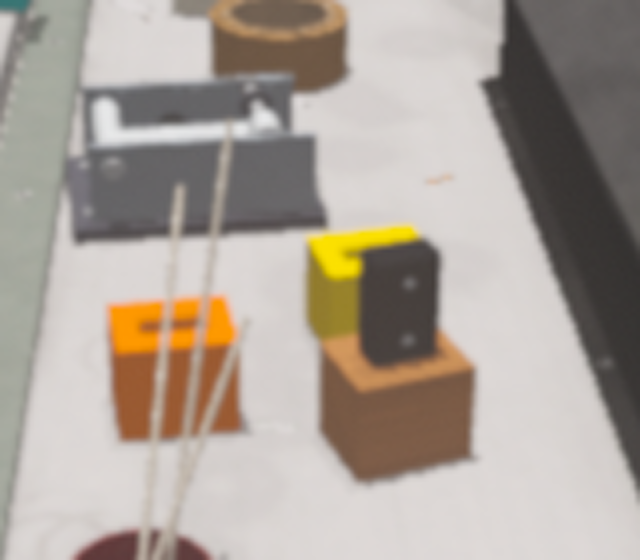

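Run:
```python
from h import *
s=snap('top'); im=s['image']; hsv=cv2.cvtColor(im,cv2.COLOR_RGB2HSV); C=cloud(s)
def rect(m,z,name):
    cs,_=cv2.findContours(m.astype(np.uint8),cv2.RETR_EXTERNAL,cv2.CHAIN_APPROX_NONE)
    c=max(cs,key=cv2.contourArea)[:,0]
    P=np.array([onplane(s,u,v,z)[:2] for u,v in c],np.float32)*1000
    r=cv2.minAreaRect(P); print(name,np.round(r[0],1),np.round(r[1],1),round(r[2],1))
box=np.zeros(im.shape[:2],bool); box[240:285,190:235]=1
br=(hsv[...,0]<20)&(hsv[...,1]>100)&(C[...,2]>0.04)
hd=(im.max(2)<60)&(C[...,2]>0.09)
rect(box&(br|hd)&(C[...,2]<0.3),0.054,'stand+handle')
rect(box&hd,0.114,'handle')
P=C[box&br&(abs(C[...,2]-.052)<.006)]; print('stand top z',np.median(P[:,2]),len(P)); r=cv2.minAreaRect((P[:,:2]*1000).astype(np.float32)); print(r)
P=C[box&(C[...,2]>.095)]; print('handle z',np.median(P[:,2]),len(P),cv2.minAreaRect((P[:,:2]*1000).astype(np.float32)))
box[:]=0; box[180:262,295:360]=1
P=C[box&(C[...,2]>.008)]; r=cv2.minAreaRect((P[:,:2]*1000).astype(np.float32)); print('disp',r)
# sticks
w=snap('side'); D=cloud(w); b=np.zeros((480,640),bool); b[240:420,270:350]=1
m=b&(D[...,2]>.09)&(D[...,1]>.2); Q=D[m]; print('sticks',len(Q),Q.min(0),Q.max(0)); i=Q[:,2].argsort()[::-1][:200:20]; print(np.round(Q[i],3))
```

```text
stand+handle [449.1 271.1] [63.9 49.8] 19.6
handle [449.7 268.6] [38.2 26. ] 18.6
stand top z 0.05312542377609408 281
((449.1811218261719, 271.6015319824219), (64.16294860839844, 49.54401779174805), 19.320262908935547)
handle z 0.11291731960849005 177 ((448.9578857421875, 142.91610717773438), (37.811927795410156, 284.1014404296875), 0.10604380071163177)
disp ((542.4954223632812, -20.922042846679688), (146.68417358398438, 200.75982666015625), 85.73909759521484)
sticks 463 [0.52798251 0.35719751 0.09021768] [0.56975868 1.03317015 0.51856539]
[[0.545 1.033 0.519]
 [0.545 1.033 0.519]
 [0.545 1.033 0.519]
 [0.533 0.375 0.227]
 [0.537 0.382 0.212]
 [0.54  0.388 0.195]
 [0.556 0.361 0.183]
 [0.542 0.396 0.175]
 [0.542 0.4   0.168]
 [0.558 0.379 0.161]]
```

```bash
python3 -m inch '[{"linear":[0.2,0,0.4],"twist":0,"gripper":1},{"linear":[0.6,0.4,0.8],"twist":0,"gripper":1},{"linear":[0.9,0.8,1],"twist":0,"gripper":1},{"linear":[1,1,1],"twist":0,"gripper":1}]'
```

```text
time: 0.68
tool_pos: [0.3201, -0.4154, 0.2975]
ee_rot: [3.139, -0.0, 0.43]
wrist_force: [0.7, 0.2, 0.6]
width: 0.094
```

```bash
python3 -m inch '[{"linear":[0.3,0.4,0],"twist":-0.05,"gripper":1},{"linear":[0.6,0.8,0],"twist":-0.087,"gripper":1},{"linear":[1,1,0],"twist":-0.087,"gripper":1}]'; python3 -m inch '[{"linear":[0.15,0.4,0],"twist":0,"gripper":1},{"linear":[0.3,0.8,0],"twist":0,"gripper":1},{"linear":[0.3,1,0],"twist":0,"gripper":1}]';python3 -m inch '[{"linear":[0,0.4,0],"twist":0,"gripper":1},{"linear":[0,0.8,0],"twist":0,"gripper":1},{"linear":[0,1,0],"twist":0,"gripper":1}]';python3 -m inch '[{"linear":[0,0.4,0],"twist":0,"gripper":1},{"linear":[0,0.8,0],"twist":0,"gripper":1},{"linear":[0,0.8,0],"twist":0,"gripper":1},{"linear":[0,0.8,0],"twist":0,"gripper":1},{"linear":[0,0.8,0],"twist":0,"gripper":1}]'
python3 - <<'E'
from h import *
s=snap('wrist','w1.png'); C=cloud(s); np.save('w1.npy',C); print(s['obs']['tool_pos'],s['obs']['qvel'],s['obs']['joint_positions'])
print(proj(s,[.545,-.02,.06]))
E
```

```text
time: 0.93
tool_pos: [0.4041, -0.3232, 0.2972]
ee_rot: [3.139, -0.001, 0.339]
wrist_force: [1.6, -0.5, 0.8]
width: 0.0939
time: 1.18
tool_pos: [0.4357, -0.2218, 0.2952]
ee_rot: [-3.14, -0.001, 0.345]
wrist_force: [-1.0, -0.0, 0.0]
width: 0.0937
time: 1.43
tool_pos: [0.4336, -0.1219, 0.296]
ee_rot: [-3.141, -0.001, 0.344]
wrist_force: [1.4, -1.0, 0.2]
width: 0.0938
time: 1.85
tool_pos: [0.4339, -0.0458, 0.2955]
ee_rot: [3.141, 0.0, 0.341]
wrist_force: [-0.7, -0.3, -0.2]
width: 0.0941
[ 0.43394102 -0.04576376  0.29554925] [-0.03446999  0.01014879 -0.00110344  0.00153525 -0.00125254  0.00275723] [-2.34499047e-01 -1.66364871e-01  1.43088059e+00 -8.35728729e-04
  1.87665654e+00  9.94970182e-01]
[322.90251966 121.10528951]
```

View pics/w1.png

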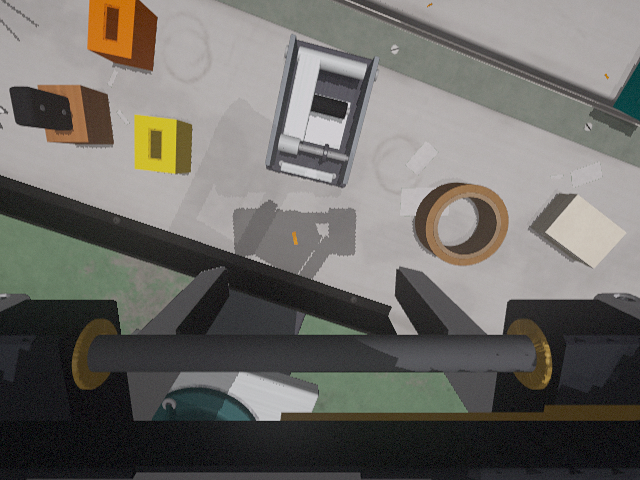

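Run:
```python
from h import *
im=cv2.imread('pics/w1.png'); C=np.load('w1.npy')
cv2.imwrite('pics/w1c.png',cv2.resize(im[25:195,255:395],None,fx=4,fy=3.5*4/3.5,interpolation=cv2.INTER_CUBIC)[:600])
c=C[20:200,250:400].reshape(-1,3)
m=(c[:,2]>.061)&(c[:,2]<.075); P=c[m]; print(len(P),np.median(P[:,2])); r=cv2.minAreaRect((P[:,:2]*1000).astype(np.float32)); print(r)
m=(c[:,2]>.007)&(c[:,2]<.075); P=c[m]; print(cv2.minAreaRect((P[:,:2]*1000).astype(np.float32)))
for z in (-.01,0,.01,.02,.03,.04,.05,.055,.06,.065,.07):print(z,((c[:,2]>z)&(c[:,2]<z+.005)).sum())
```

```text
1977 0.06435517980986544
((552.204833984375, -13.453292846679688), (145.1016387939453, 102.32273864746094), 6.034468650817871)
((554.6649780273438, -13.491798400878906), (165.23394775390625, 111.25906372070312), 6.154897689819336)
-0.01 6
0 528
0.01 2958
0.02 111
0.03 98
0.04 196
0.05 536
0.055 2699
0.06 1556
0.065 600
0.07 8
```

View pics/w1c.png

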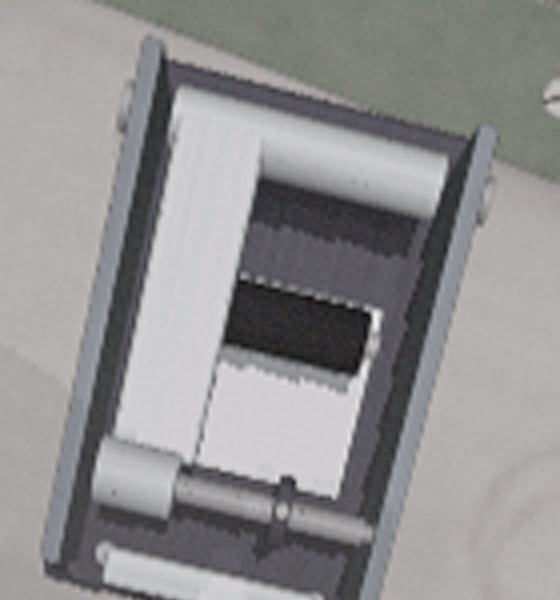

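```bash
python3 -m inch '[{"linear":[-0.1,0.4,0],"twist":0,"gripper":1},{"linear":[-0.2,0.8,0],"twist":0,"gripper":1},{"linear":[-0.3,1,0],"twist":0,"gripper":1}]'; python3 -m inch '[{"linear":[-0.1,0.4,0],"twist":0,"gripper":1},{"linear":[-0.2,0.8,0],"twist":0,"gripper":1},{"linear":[-0.3,1,0],"twist":0,"gripper":1}]';python3 -m inch '[{"linear":[0,0.4,0],"twist":0,"gripper":1},{"linear":[0,0.8,0],"twist":0,"gripper":1},{"linear":[0,0.8,0],"twist":0,"gripper":1},{"linear":[0,0.8,0],"twist":0,"gripper":1},{"linear":[0,0.8,0],"twist":0,"gripper":1},{"linear":[0,0.8,0],"twist":0,"gripper":1}]'
cat > stand.py <<'E'
from h import *
import sys
s=snap('wrist',sys.argv[1]); C=cloud(s); im=s['image']; hsv=cv2.cvtColor(im,cv2.COLOR_RGB2HSV)
print(s['obs']['tool_pos'],np.abs(s['obs']['qvel']).max(),s['obs']['ee_rot'])
near=(np.hypot(C[...,0]-.449,C[...,1]-.27)<.06)
def rr(m,n):
    P=C[m]; 
    if len(P)<20: print(n,len(P));return
    print(n,len(P),'z',np.median(P[:,2]).round(4),cv2.minAreaRect((P[:,:2]*1000).astype(np.float32)))
rr(near&(C[...,2]>.047)&(C[...,2]<.058),'standtop')
rr(near&(C[...,2]>.107)&(C[...,2]<.122),'handletop')
cs,_=cv2.findContours((near&(C[...,2]>.107)&(C[...,2]<.122)).astype(np.uint8),cv2.RETR_EXTERNAL,cv2.CHAIN_APPROX_NONE)
if cs:
    c=max(cs,key=cv2.contourArea)[:,0]; P=np.array([onplane(s,u,v,.114)[:2] for u,v in c],np.float32)*1000; print('handle ray',cv2.minAreaRect(P))
E
python3 stand.py w2.png
```

```text
time: 2.15
tool_pos: [0.4037, 0.0552, 0.2952]
ee_rot: [-3.14, 0.0, 0.338]
wrist_force: [0.3, -0.1, -0.2]
width: 0.0941
time: 2.4
tool_pos: [0.3738, 0.1559, 0.2952]
ee_rot: [-3.14, 0.0, 0.34]
wrist_force: [0.0, -0.6, 0.2]
width: 0.0941
time: 2.9
tool_pos: [0.3747, 0.2328, 0.2954]
ee_rot: [3.141, 0.0, 0.337]
wrist_force: [0.5, -0.2, 0.4]
width: 0.0942
[0.37470605 0.23279169 0.29544604] 0.009169715443635245 [3.14086612e+00 2.15262938e-04 3.37299409e-01]
standtop 1465 z 0.0529 ((450.0273132324219, 274.6754455566406), (63.40279769897461, 49.011993408203125), 19.289566040039062)
handletop 764 z 0.1125 ((449.8888244628906, 274.19512939453125), (36.328433990478516, 21.97270393371582), 19.27554702758789)
handle ray ((449.77020263671875, 273.94873046875), (35.94355392456055, 21.655061721801758), 19.27381134033203)
```

View pics/w2.png

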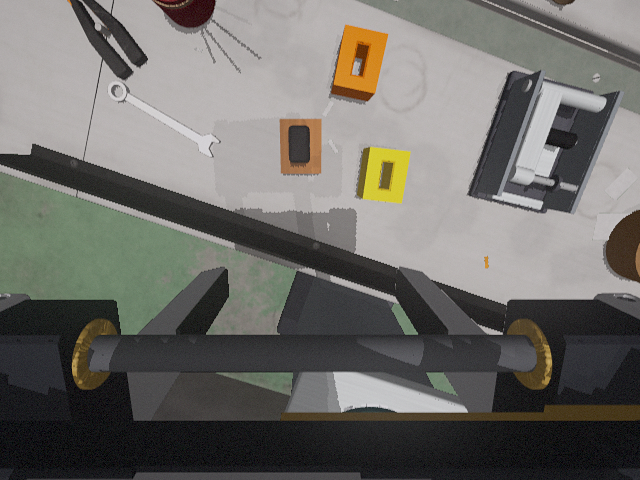

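```bash
python3 -m inch '[{"linear":[0.05,0.1,-0.35],"twist":0,"gripper":1},{"linear":[0.1,0.15,-0.7],"twist":0,"gripper":1},{"linear":[0.1,0.15,-0.7],"twist":0,"gripper":1},{"linear":[0.1,0.15,-0.7],"twist":0,"gripper":1},{"linear":[0.1,0.15,-0.7],"twist":0,"gripper":1}]'; python3 stand.py w3.png
```

```text
time: 3.37
tool_pos: [0.3848, 0.2489, 0.2276]
ee_rot: [3.142, -0.003, 0.339]
wrist_force: [0.1, -0.0, 0.8]
width: 0.094
[0.38482112 0.24889568 0.22755126] 0.0427661393201875 [ 3.14158616e+00 -2.52560421e-03  3.38990348e-01]
standtop 1995 z 0.0529 ((449.99505615234375, 274.21197509765625), (63.36748123168945, 50.066951751708984), 19.538301467895508)
handletop 1106 z 0.1126 ((449.9300842285156, 274.3243713378906), (37.08583450317383, 21.50710105895996), 19.757518768310547)
handle ray ((449.8905029296875, 274.2888488769531), (36.516571044921875, 21.122007369995117), 19.771896362304688)
```

View pics/w3.png

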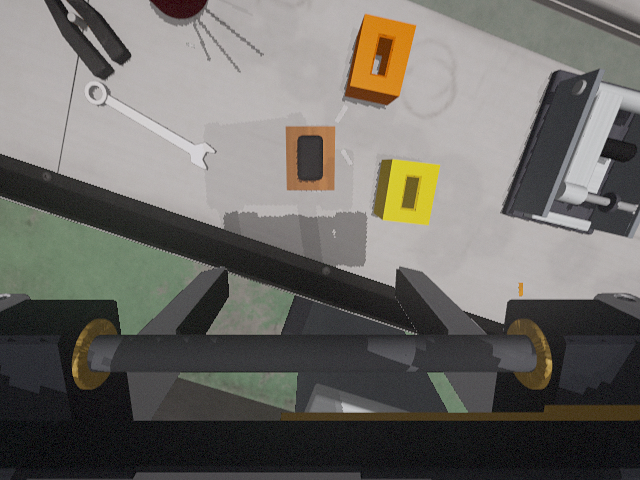

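```bash
python3 -m inch '[{"linear":[0.3,0.12,-0.2],"twist":0,"gripper":1},{"linear":[0.65,0.25,-0.6],"twist":0,"gripper":1},{"linear":[0.65,0.25,-0.6],"twist":0,"gripper":1},{"linear":[0.65,0.25,-0.6],"twist":0,"gripper":1},{"linear":[0.65,0.25,-0.6],"twist":0,"gripper":1},{"linear":[0.65,0.25,-0.6],"twist":0,"gripper":1}]'
python3 - <<'E'
from h import *
o=robot.get_obs(); print(np.round(o['tool_pos'],4),o['ee_rot'],np.abs(o['qvel']).max())
E
```

```text
time: 3.92
tool_pos: [0.4493, 0.2748, 0.1682]
ee_rot: [-3.141, -0.003, 0.341]
wrist_force: [0.2, -0.2, 1.3]
width: 0.0941
[0.4493 0.2748 0.1682] [-3.14123644 -0.0033998   0.34071206] 0.014803277305944187
```

```bash
python3 -m inch '[{"linear":[0,0,-0.3],"twist":0,"gripper":1},{"linear":[0,0,-0.6],"twist":0,"gripper":1},{"linear":[0,0,-0.8],"twist":0,"gripper":1},{"linear":[0,0,-0.86],"twist":0,"gripper":1},{"linear":[0,0,-0.86],"twist":0,"gripper":1},{"linear":[0,0,-0.86],"twist":0,"gripper":1}]'; python3 -m inch '[{"linear":[0,0,0],"twist":0,"gripper":0.5},{"linear":[0,0,0],"twist":0,"gripper":0},{"linear":[0,0,0],"twist":0,"gripper":0},{"linear":[0,0,0],"twist":0,"gripper":0},{"linear":[0,0,0],"twist":0,"gripper":0},{"linear":[0,0,0],"twist":0,"gripper":0},{"linear":[0,0,0],"twist":0,"gripper":0},{"linear":[0,0,0],"twist":0,"gripper":0}]'
```

```text
time: 4.42
tool_pos: [0.4497, 0.275, 0.0819]
ee_rot: [-3.141, -0.003, 0.341]
wrist_force: [-0.3, -0.5, -0.2]
width: 0.0941
time: 5.08
tool_pos: [0.4489, 0.2745, 0.0794]
ee_rot: [3.141, 0.0, 0.341]
wrist_force: [-0.6, 0.4, 0.4]
width: 0.0444
```

```bash
python3 -m inch '[{"linear":[0,0,0],"twist":0,"gripper":0},{"linear":[0,0,0],"twist":0,"gripper":0},{"linear":[0,0,0],"twist":0,"gripper":0},{"linear":[0,0,0],"twist":0,"gripper":0},{"linear":[0,0,0],"twist":0,"gripper":0},{"linear":[0,0,0],"twist":0,"gripper":0},{"linear":[0,0,0],"twist":0,"gripper":0},{"linear":[0,0,0],"twist":0,"gripper":0}]'
python3 - <<'E'
from h import *
o=robot.get_obs(); print(np.round(o['tool_pos'],4),o['ee_rot'],o['width'],o['wrist_force'],o['wrist_torque'])
E
```

```text
time: 5.75
tool_pos: [0.4489, 0.2745, 0.0794]
ee_rot: [3.141, 0.0, 0.341]
wrist_force: [-0.8, -0.3, -0.6]
width: 0.0218
[0.4489 0.2745 0.0794] [3.14142000e+00 1.15518195e-04 3.40674822e-01] 0.02175049093857804 [-0.83409986 -0.27286116 -0.61540691] [-0.01219037 -0.03343031 -0.02104156]
```

```bash
python3 -m inch '[{"linear":[0,0,0.25],"twist":0,"gripper":0},{"linear":[0,0,0.55],"twist":0,"gripper":0},{"linear":[0,0,0.85],"twist":0,"gripper":0},{"linear":[0,0,1],"twist":0,"gripper":0},{"linear":[0,0,1],"twist":0,"gripper":0}]'; python3 -m inch '[{"linear":[0,-0.2,0.3],"twist":0,"gripper":0},{"linear":[0,-0.5,0.5],"twist":-0.1,"gripper":0},{"linear":[0,-0.8,0.5],"twist":-0.2,"gripper":0},{"linear":[0,-1,0.5],"twist":-0.223,"gripper":0}]';  python3 -m inch '[{"linear":[0,-0.35,0],"twist":0,"gripper":0},{"linear":[0,-0.7,0],"twist":0,"gripper":0},{"linear":[0,-1,0],"twist":0,"gripper":0}]';python3 -m inch '[{"linear":[0,-0.35,0],"twist":0,"gripper":0},{"linear":[0,-0.7,0],"twist":0,"gripper":0},{"linear":[0,-1,0],"twist":0,"gripper":0},{"linear":[0,-1,0],"twist":0,"gripper":0},{"linear":[0,-1,0],"twist":0,"gripper":0},{"linear":[0,-1,0],"twist":0,"gripper":0}]'
python3 - <<'E'
from h import *
s=snap('wrist','w4.png'); C=cloud(s); np.save('w4.npy',C); o=s['obs'];print(o['tool_pos'],o['ee_rot'],np.abs(o['qvel']).max(),o['width'])
print(proj(s,[.5137,-.0531,.058]))
near=(abs(C[...,0]-.555)<.12)&(abs(C[...,1]+.013)<.09)
for z0 in (.007,.061):
    m=near&(C[...,2]>z0)&(C[...,2]<.075); P=C[m]; print(len(P),cv2.minAreaRect((P[:,:2]*1000).astype(np.float32)))
E
```

```text
time: 6.17
tool_pos: [0.4511, 0.2757, 0.1844]
ee_rot: [-3.141, -0.009, 0.341]
wrist_force: [0.3, -0.3, -1.0]
width: 0.0216
time: 6.5
tool_pos: [0.449, 0.1728, 0.2296]
ee_rot: [3.141, -0.001, 0.103]
wrist_force: [1.1, -0.5, -1.5]
width: 0.022
time: 6.75
tool_pos: [0.4479, 0.0728, 0.2275]
ee_rot: [3.141, 0.003, 0.107]
wrist_force: [1.0, 0.1, -1.0]
width: 0.0217
time: 7.25
tool_pos: [0.4484, -0.0249, 0.2282]
ee_rot: [-3.14, 0.002, 0.107]
wrist_force: [-0.7, 0.4, -1.1]
width: 0.0219
[ 0.4484352  -0.02488502  0.228174  ] [-3.14018424e+00  2.02667799e-03  1.07043979e-01] 0.02803248356010303 0.021865585324906213
[346.95611203 166.10409444]
16154 ((554.1506958007812, -13.035213470458984), (164.54840087890625, 109.78205871582031), 6.096497058868408)
2781 ((551.9390869140625, -13.45907211303711), (144.15335083007812, 102.26264190673828), 6.11589241027832)
```

View pics/w4.png

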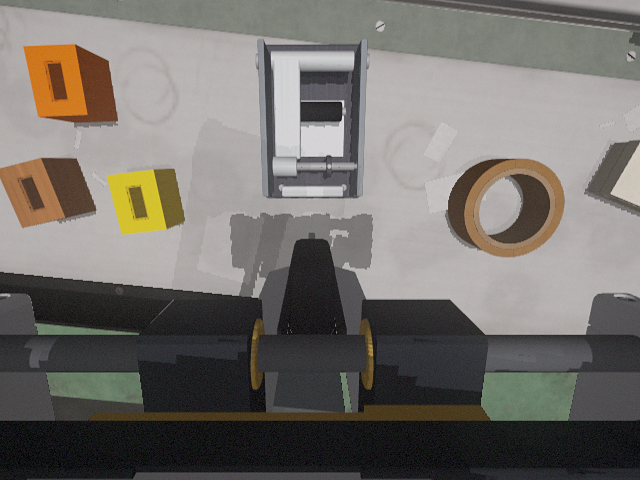

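Run:
```python
from h import *
im=cv2.imread('pics/w4.png'); C=np.load('w4.npy')
cv2.imwrite('pics/w4c.png',cv2.resize(im[140:210,255:375],None,fx=6,fy=6,interpolation=cv2.INTER_CUBIC))
# bar in dispenser frame
th=np.radians(6.11); R=np.array([[np.cos(th),np.sin(th)],[-np.sin(th),np.cos(th)]])
Q=C.copy(); Q[...,:2]=((C[...,:2]-[.5544,-.0133])@R.T); Q*=1000
m=(abs(Q[...,0]+45)<25)&(abs(Q[...,1])<44)&(Q[...,2]>50)&(Q[...,2]<75)
P=Q[m]
for y in range(-44,20,3):
    k=P[abs(P[:,1]-y)<1.5]
    if len(k): print(y,len(k),k[:,0].min().round(1),k[:,0].max().round(1),k[:,2].max().round(1), np.median(k[:,0]).round(1))
```

```text
-44 5 -46.6 -42.6 60.5 -44.6
-41 21 -48.6 -41.6 62.1 -44.6
-38 24 -48.6 -41.6 62.3 -45.0
-35 24 -48.6 -41.6 62.5 -45.0
-32 24 -48.6 -41.6 63.1 -45.0
-29 24 -48.6 -41.6 62.4 -45.1
-26 24 -48.6 -41.6 63.4 -45.0
-23 24 -48.6 -41.6 62.4 -45.0
-20 22 -51.4 -35.7 67.2 -45.5
-17 68 -55.6 -34.8 70.6 -44.9
-14 61 -55.7 -34.7 71.4 -44.4
-11 24 -48.6 -41.6 62.8 -45.0
-8 24 -48.6 -41.6 63.0 -45.0
-5 24 -48.6 -41.6 62.4 -45.0
-2 24 -48.6 -41.6 62.7 -45.0
1 24 -48.6 -41.6 63.2 -45.0
4 23 -48.5 -41.6 62.2 -44.5
7 22 -48.6 -41.6 63.3 -45.0
10 21 -48.5 -41.6 62.2 -45.5
13 70 -48.5 -20.1 63.4 -31.3
16 105 -54.5 -20.1 68.3 -36.7
19 104 -54.6 -20.1 69.0 -37.7
```

View pics/w4c.png

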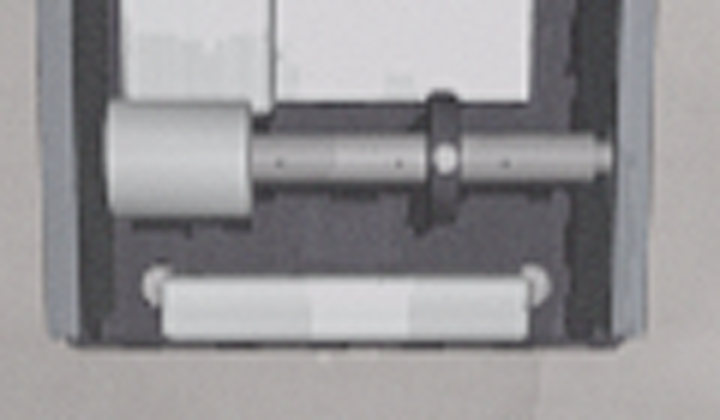

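Run:
```python
from h import *
C=np.load('w4.npy')
th=np.radians(6.11); R=np.array([[np.cos(th),np.sin(th)],[-np.sin(th),np.cos(th)]])
Q=C.copy(); Q[...,:2]=((C[...,:2]-[.5544,-.0133])@R.T); Q*=1000
for y in (-40,-35,-30,-25,-20,-10):
    print(y,[ (x,int(np.max(Q[...,2][(abs(Q[...,0]-x)<2)&(abs(Q[...,1]-y)<2)],initial=-1))) for x in range(-75,0,5)])
```

```text
-40 [(-75, 12), (-70, 14), (-65, 12), (-60, 12), (-55, 11), (-50, 59), (-45, 62), (-40, 60), (-35, 11), (-30, 11), (-25, 11), (-20, 12), (-15, 12), (-10, 13), (-5, 11)]
-35 [(-75, 352), (-70, 27), (-65, 13), (-60, 11), (-55, 12), (-50, 59), (-45, 62), (-40, 61), (-35, 17), (-30, 18), (-25, 18), (-20, 18), (-15, 17), (-10, 17), (-5, 17)]
-30 [(-75, 353), (-70, 347), (-65, 12), (-60, 12), (-55, 12), (-50, 59), (-45, 63), (-40, 60), (-35, 17), (-30, 18), (-25, 18), (-20, 18), (-15, 18), (-10, 18), (-5, 18)]
-25 [(-75, 353), (-70, 352), (-65, 26), (-60, 11), (-55, 12), (-50, 60), (-45, 63), (-40, 60), (-35, 18), (-30, 18), (-25, 17), (-20, 18), (-15, 18), (-10, 18), (-5, 17)]
-20 [(-75, 353), (-70, 28), (-65, 11), (-60, 14), (-55, 57), (-50, 67), (-45, 69), (-40, 67), (-35, 64), (-30, 18), (-25, 18), (-20, 17), (-15, 17), (-10, 18), (-5, 17)]
-10 [(-75, 353), (-70, 28), (-65, 11), (-60, 12), (-55, 12), (-50, 60), (-45, 62), (-40, 60), (-35, 17), (-30, 17), (-25, 18), (-20, 18), (-15, 17), (-10, 18), (-5, 18)]
```

```bash
python3 -m inch '[{"linear":[0.25,-0.1,0],"twist":0,"gripper":0},{"linear":[0.5,-0.2,-0.2],"twist":0,"gripper":0},{"linear":[0.64,-0.26,-0.5],"twist":0,"gripper":0},{"linear":[0.64,-0.26,-0.6],"twist":0,"gripper":0},{"linear":[0.64,-0.26,-0.6],"twist":0,"gripper":0},{"linear":[0.64,-0.26,-0.6],"twist":0,"gripper":0},{"linear":[0.64,-0.26,-0.6],"twist":0,"gripper":0}]'
python3 - <<'E'
from h import *
s=snap('wrist','w5.png'); o=s['obs'];print(o['tool_pos'],o['ee_rot'],np.abs(o['qvel']).max(),o['width'])
t=snap('side'); cv2.imwrite('pics/s5.png',cv2.resize(t['image'][200:290,270:370],None,fx=6,fy=6,interpolation=cv2.INTER_CUBIC)[:,:,::-1])
for p in ([.5134,-.0529,.058],): print(proj(t,p),proj(s,p))
E
```

```text
time: 7.88
tool_pos: [0.5131, -0.0505, 0.1711]
ee_rot: [3.141, -0.002, 0.109]
wrist_force: [0.6, 0.4, -1.4]
width: 0.0218
[ 0.51310949 -0.05054488  0.17113374] [ 3.14102575e+00 -2.18693138e-03  1.08665866e-01] 0.0154120133311977 0.021767720521618295
[331.73276218 242.97926046] [315.06518669 238.1116189 ]
```

View pics/w5.png

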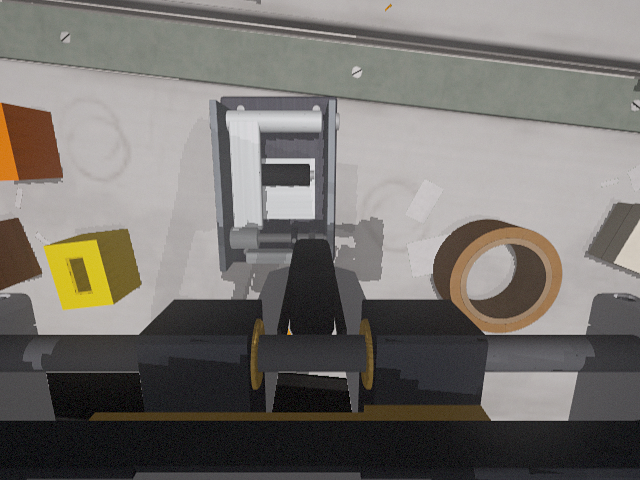

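View pics/s5.png

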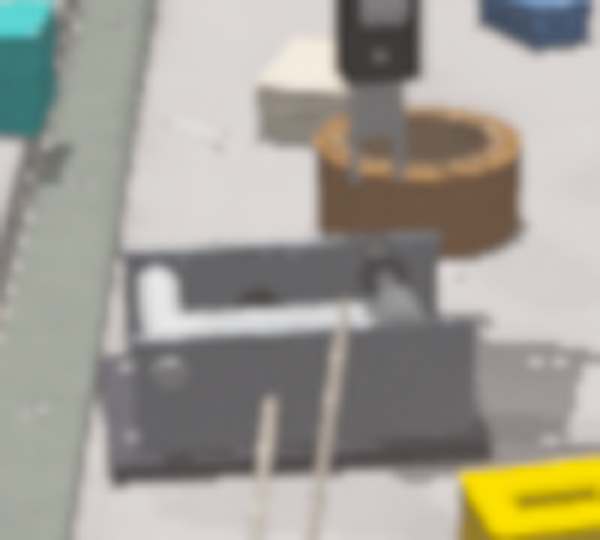

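Run:
```python
from h import *
t=snap('side')
th=.1087
for dx in (-.0075,0,.0075):
    p=np.array([.5131,-.0505,.0977])+np.array([np.cos(th),np.sin(th),0])*(dx+.0009); print(dx,(proj(t,p)-[270,200])*6)
for y in (-.045,-.035,-.02):
    c,s=np.cos(.1066),np.sin(.1066); p=[.5544-.045*c-y*s,-.0133-.045*s+y*c,.058]; print(y,(proj(t,p)-[270,200])*6)
im=t['image']; 
cv2.imwrite('pics/s6.png',cv2.resize(im[215:265,300:360],None,fx=12,fy=12,interpolation=cv2.INTER_CUBIC)[:,:,::-1])
```

```text
-0.0075 [385.957471   176.76220762]
0 [369.20209274 177.61127271]
0.0075 [352.42321286 178.46152873]
-0.045 [367.46536108 249.35473912]
-0.035 [370.44309356 257.88437155]
-0.02 [374.99749421 270.93032642]
```

View pics/s6.png

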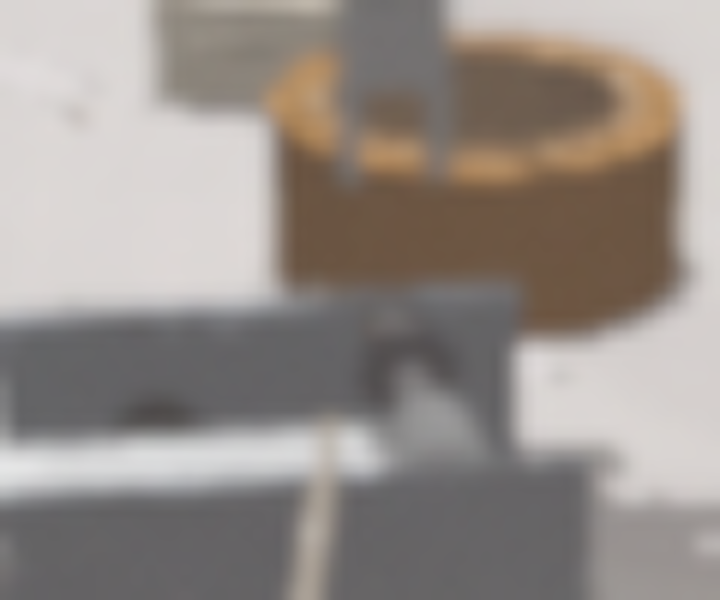

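```bash
python3 -m inch '[{"linear":[-0.01,-0.005,-0.1],"twist":0,"gripper":0},{"linear":[-0.01,-0.005,-0.2],"twist":0,"gripper":0},{"linear":[-0.01,-0.005,-0.25],"twist":0,"gripper":0},{"linear":[-0.01,-0.005,-0.28],"twist":0,"gripper":0},{"linear":[-0.01,-0.005,-0.28],"twist":0,"gripper":0}]'
python3 -m inch '[{"linear":[0,0,-0.05],"twist":0,"gripper":0},{"linear":[0,0,-0.1],"twist":0,"gripper":0},{"linear":[0,0,-0.12],"twist":0,"gripper":0},{"linear":[0,0,-0.12],"twist":0,"gripper":0}]'
```

```text
time: 8.45
tool_pos: [0.511, -0.0518, 0.1398]
ee_rot: [-3.141, 0.003, 0.107]
wrist_force: [-0.4, -0.2, -0.4]
width: 0.022
time: 8.78
tool_pos: [0.5115, -0.0519, 0.1286]
ee_rot: [-3.141, 0.001, 0.107]
wrist_force: [0.0, -0.1, -1.0]
width: 0.022
```

Run:
```python
from h import *
o=robot.get_obs(); print(o['tool_pos'],o['wrist_force'])
t=snap('side'); im=t['image']; 
cv2.imwrite('pics/s7.png',cv2.resize(im[215:265,300:360],None,fx=12,fy=12,interpolation=cv2.INTER_CUBIC)[:,:,::-1])
```

```text
[ 0.51151188 -0.05187975  0.12863067] [ 0.0315188  -0.06751216 -1.0492529 ]
```

View pics/s7.png

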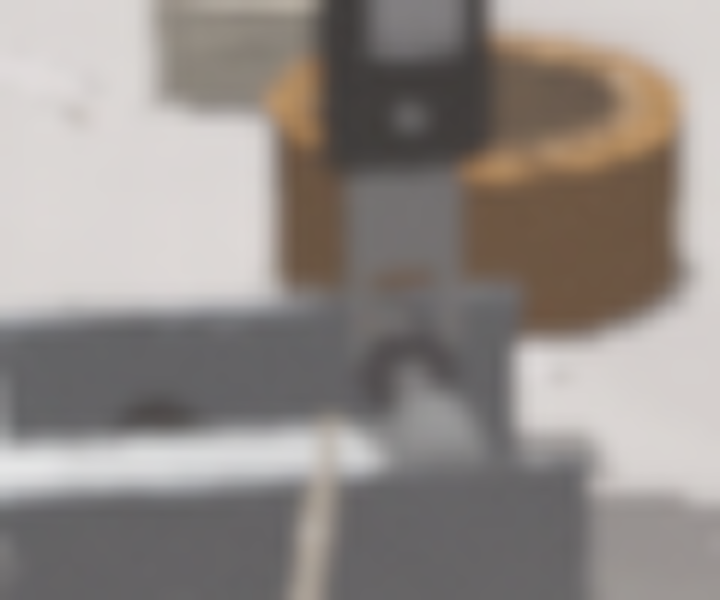

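The side view shows the gap of the fork at column 405 of the crop and the collar at 408, so the fork is lined up over the bar. I'll lower it astride.

```bash
python3 -m inch '[{"linear":[0,0,-0.04],"twist":0,"gripper":0},{"linear":[0,0,-0.08],"twist":0,"gripper":0},{"linear":[0,0,-0.1],"twist":0,"gripper":0},{"linear":[0,0,-0.1],"twist":0,"gripper":0},{"linear":[0,0,-0.1],"twist":0,"gripper":0}]'
python3 - <<'E'
from h import *
o=robot.get_obs(); print(o['tool_pos'],o['ee_rot'],o['wrist_force'],o['wrist_torque'])
E
```

```text
time: 9.25
tool_pos: [0.5118, -0.0519, 0.1192]
ee_rot: [-3.142, 0.001, 0.107]
wrist_force: [-0.3, -0.4, -0.7]
width: 0.0217
[ 0.51176597 -0.05191     0.11920122] [-3.14152513e+00  5.06725437e-04  1.07188401e-01] [-0.25356595 -0.40676574 -0.66375901] [0.05307759 0.03641675 0.00747828]
```

```bash
python3 -m inch '[{"linear":[-0.003,0.03,0],"twist":0,"gripper":0},{"linear":[-0.006,0.06,0],"twist":0,"gripper":0},{"linear":[-0.008,0.08,0],"twist":0,"gripper":0},{"linear":[-0.008,0.08,0],"twist":0,"gripper":0},{"linear":[-0.008,0.08,0],"twist":0,"gripper":0}]'
for i in 1; do python3 -m inch '[{"linear":[-0.001,0.01,0],"twist":0,"gripper":0},{"linear":[-0.001,0.015,0],"twist":0,"gripper":0},{"linear":[-0.001,0.015,0],"twist":0,"gripper":0}]'; done
```

```text
time: 9.67
tool_pos: [0.5112, -0.0438, 0.1196]
ee_rot: [3.141, -0.0, 0.108]
wrist_force: [0.0, -0.2, -1.5]
width: 0.0217
time: 9.92
tool_pos: [0.511, -0.0424, 0.1195]
ee_rot: [3.142, -0.0, 0.107]
wrist_force: [-0.3, 0.3, -0.5]
width: 0.0219
```

```bash
python3 -m inch '[{"linear":[-0.001,0.005,0],"twist":0,"gripper":0},{"linear":[-0.001,0.01,0],"twist":0,"gripper":0},{"linear":[-0.001,0.01,0],"twist":0,"gripper":0}]';python3 -m inch '[{"linear":[-0.001,0.005,0],"twist":0,"gripper":0},{"linear":[-0.001,0.01,0],"twist":0,"gripper":0},{"linear":[-0.001,0.01,0],"twist":0,"gripper":0}]'
```

```text
time: 10.17
tool_pos: [0.5109, -0.0414, 0.1195]
ee_rot: [3.142, -0.0, 0.107]
wrist_force: [-0.3, 0.2, -1.1]
width: 0.0222
time: 10.42
tool_pos: [0.5108, -0.0404, 0.1195]
ee_rot: [3.142, -0.0, 0.107]
wrist_force: [-0.9, 0.5, -1.8]
width: 0.022
```

```bash
python3 -m inch '[{"linear":[-0.001,0.005,0],"twist":0,"gripper":0},{"linear":[-0.001,0.01,0],"twist":0,"gripper":0},{"linear":[-0.001,0.01,0],"twist":0,"gripper":0}]'; python3 -c "
from h import *
o=robot.get_obs();print(o['wrist_force'],o['wrist_torque'])"; python3 -m inch '[{"linear":[-0.001,0.005,0],"twist":0,"gripper":0},{"linear":[-0.001,0.01,0],"twist":0,"gripper":0},{"linear":[-0.001,0.01,0],"twist":0,"gripper":0}]';python3 -c "
from h import *
o=robot.get_obs();print(o['wrist_force'],o['wrist_torque'])"
```

```text
time: 10.67
tool_pos: [0.5108, -0.0401, 0.1195]
ee_rot: [3.14, 0.0, 0.107]
wrist_force: [0.2, -3.4, -0.8]
width: 0.0214
[ 0.1942872  -3.39824082 -0.83108235] [-0.47306569 -0.02732207  0.03725303]
time: 10.92
tool_pos: [0.5108, -0.0398, 0.1195]
ee_rot: [3.139, -0.0, 0.107]
wrist_force: [0.7, -5.0, -1.7]
width: 0.0217
[ 0.66428505 -4.95922736 -1.70438645] [-1.36104268 -0.09119295  0.03795001]
```

```bash
for k in a; do python3 -m inch '[{"linear":[-0.001,0.005,0],"twist":0,"gripper":0},{"linear":[-0.001,0.01,0],"twist":0,"gripper":0},{"linear":[-0.001,0.01,0],"twist":0,"gripper":0}]'; python3 -m inch '[{"linear":[-0.001,0.005,0],"twist":0,"gripper":0},{"linear":[-0.001,0.01,0],"twist":0,"gripper":0},{"linear":[-0.001,0.01,0],"twist":0,"gripper":0}]'; python3 -m inch '[{"linear":[-0.001,0.005,0],"twist":0,"gripper":0},{"linear":[-0.001,0.01,0],"twist":0,"gripper":0},{"linear":[-0.001,0.01,0],"twist":0,"gripper":0}]'; done; python3 -c "
from h import *
o=robot.get_obs();print(o['wrist_force'],o['wrist_torque'],o['tool_pos'],o['ee_rot'])"
```

```text
time: 11.17
tool_pos: [0.5108, -0.0397, 0.1196]
ee_rot: [3.137, -0.0, 0.106]
wrist_force: [-0.5, -6.3, -1.8]
width: 0.0216
time: 11.42
tool_pos: [0.5107, -0.0392, 0.1196]
ee_rot: [3.136, -0.0, 0.106]
wrist_force: [1.2, -7.4, -2.4]
width: 0.0218
time: 11.67
tool_pos: [0.5106, -0.0384, 0.1196]
ee_rot: [3.135, -0.0, 0.106]
wrist_force: [1.3, -8.0, -1.5]
width: 0.0216
[ 1.25679834 -8.03022782 -1.50795766] [-2.07535139 -0.10474014  0.04368661] [ 0.51061925 -0.03836993  0.11959276] [ 3.13540381e+00 -5.60682155e-05  1.05933979e-01]
```

```bash
for k in a; do python3 -m inch '[{"linear":[-0.001,0.01,0],"twist":0,"gripper":0},{"linear":[-0.002,0.02,0],"twist":0,"gripper":0},{"linear":[-0.002,0.02,0],"twist":0,"gripper":0}]'; python3 -m inch '[{"linear":[-0.001,0.01,0],"twist":0,"gripper":0},{"linear":[-0.002,0.02,0],"twist":0,"gripper":0},{"linear":[-0.002,0.02,0],"twist":0,"gripper":0}]';  done
python3 - <<'E'
from h import *
o=robot.get_obs();print(o['wrist_force'],o['wrist_torque'],o['tool_pos'],o['ee_rot'])
s=snap('wrist','w8.png'); t=snap('side'); im=t['image']; 
cv2.imwrite('pics/s8.png',cv2.resize(im[215:265,300:360],None,fx=12,fy=12,interpolation=cv2.INTER_CUBIC)[:,:,::-1])
E
```

```text
time: 11.92
tool_pos: [0.5104, -0.0365, 0.1197]
ee_rot: [3.135, -0.0, 0.106]
wrist_force: [1.0, -8.4, -1.8]
width: 0.0217
time: 12.17
tool_pos: [0.5103, -0.0348, 0.1198]
ee_rot: [3.134, -0.0, 0.106]
wrist_force: [0.4, -9.0, -2.0]
width: 0.0218
[ 0.37775571 -9.03119125 -1.9684428 ] [-2.2556248  -0.12248126 -0.0611982 ] [ 0.5102718  -0.03481315  0.11980697] [ 3.13435571e+00 -1.66736263e-04  1.05820230e-01]
```

View pics/s8.png

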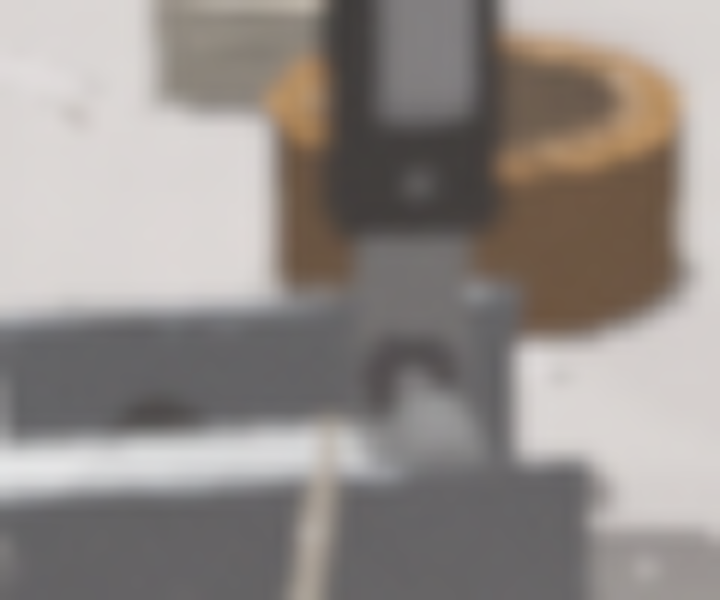

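View pics/w8.png

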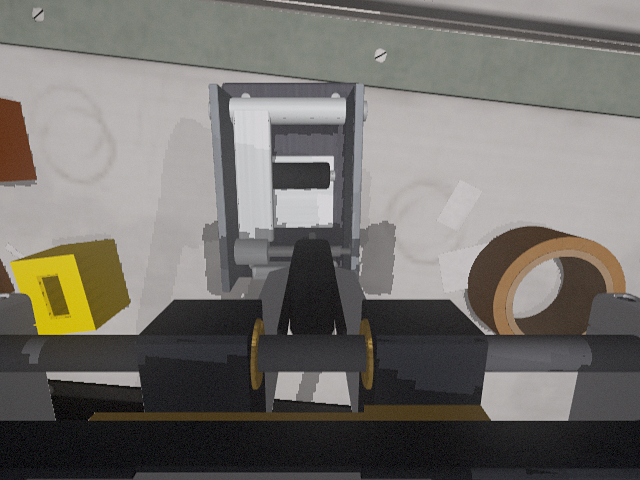

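```bash
for k in a; do python3 -m inch '[{"linear":[-0.001,0.005,0],"twist":0,"gripper":0},{"linear":[-0.001,0.01,0],"twist":0,"gripper":0},{"linear":[-0.001,0.01,0],"twist":0,"gripper":0}]'; python3 -m inch '[{"linear":[-0.001,0.005,0],"twist":0,"gripper":0},{"linear":[-0.001,0.01,0],"twist":0,"gripper":0},{"linear":[-0.001,0.01,0],"twist":0,"gripper":0}]';  done
python3 - <<'E'
from h import *
o=robot.get_obs();print(o['wrist_force'],o['wrist_torque'],o['tool_pos'],o['ee_rot'])
E
```

```text
time: 12.52
tool_pos: [0.5102, -0.034, 0.12]
ee_rot: [3.134, -0.0, 0.106]
wrist_force: [0.4, -8.5, 1.0]
width: 0.0218
time: 12.77
tool_pos: [0.5102, -0.033, 0.1205]
ee_rot: [3.134, -0.001, 0.106]
wrist_force: [-1.2, -9.2, 0.1]
width: 0.0218
[-1.24600209 -9.24572459  0.0655053 ] [-2.37774687  0.00817994  0.0099472 ] [ 0.51024172 -0.03299672  0.12048899] [ 3.13390788e+00 -7.44591151e-04  1.05759009e-01]
```

```bash
python3 -m inch '[{"linear":[-0.001,0.005,0],"twist":0,"gripper":0},{"linear":[-0.001,0.008,0],"twist":0,"gripper":0},{"linear":[-0.001,0.008,0],"twist":0,"gripper":0}]';   python3 - <<'E'
from h import *
o=robot.get_obs();print(o['wrist_force'],o['wrist_torque'],o['tool_pos'],o['ee_rot'])
t=snap('side'); im=t['image']; 
cv2.imwrite('pics/s9.png',cv2.resize(im[215:265,300:360],None,fx=12,fy=12,interpolation=cv2.INTER_CUBIC)[:,:,::-1])
E
```

```text
time: 13.02
tool_pos: [0.5102, -0.0324, 0.1206]
ee_rot: [3.134, -0.001, 0.106]
wrist_force: [0.2, -9.6, 0.8]
width: 0.0218
[ 0.15184408 -9.56701078  0.76649209] [-2.47652672  0.07994223 -0.08579374] [ 0.5101836  -0.0323713   0.12055597] [ 3.13350502e+00 -8.75708725e-04  1.05718992e-01]
```

View pics/s9.png

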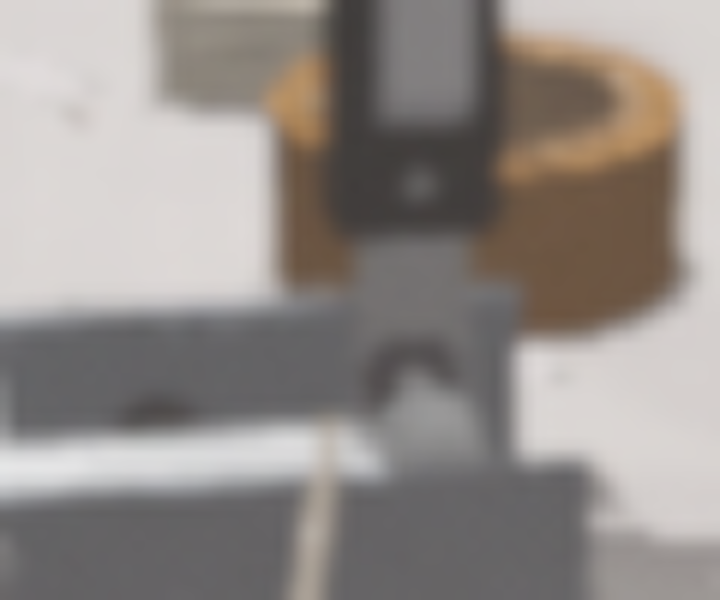

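```bash
python3 -m inch '[{"linear":[0,0.0,0.015],"twist":0,"gripper":0},{"linear":[0,0.0,0.03],"twist":0,"gripper":0},{"linear":[0.003,0,0.045],"twist":0,"gripper":0},{"linear":[0.005,0,0.06],"twist":0,"gripper":0},{"linear":[0.005,0,0.06],"twist":0,"gripper":0}]';   python3 - <<'E'
from h import *
o=robot.get_obs();print(o['wrist_force'],o['wrist_torque'],o['tool_pos'],o['ee_rot'])
t=snap('side'); im=t['image']; 
cv2.imwrite('pics/s10.png',cv2.resize(im[215:265,300:360],None,fx=12,fy=12,interpolation=cv2.INTER_CUBIC)[:,:,::-1])
E
```

```text
time: 13.48
tool_pos: [0.511, -0.0324, 0.1269]
ee_rot: [3.133, -0.002, 0.106]
wrist_force: [0.1, -10.3, 0.3]
width: 0.0221
[  0.12900767 -10.30455688   0.29468546] [-2.40711223 -0.06557632  0.04163563] [ 0.51104615 -0.03240519  0.12690702] [ 3.13340068e+00 -1.81968566e-03  1.05558143e-01]
```

View pics/s10.png

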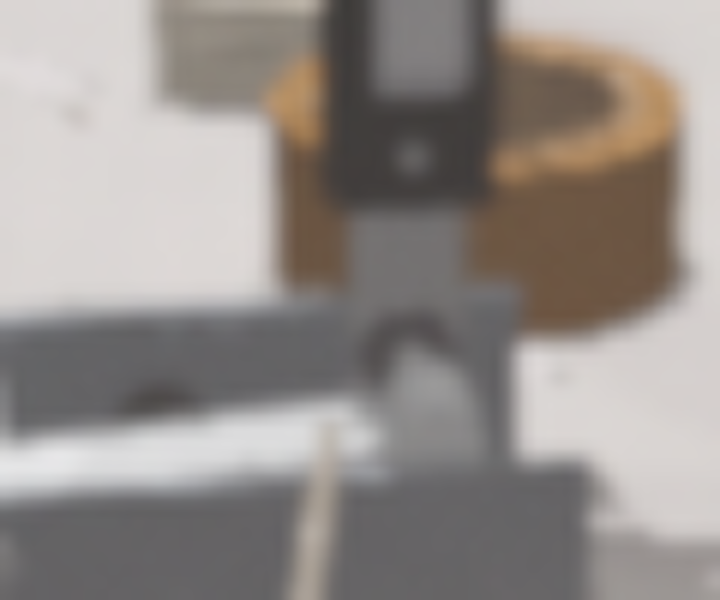

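The collar and the arm rise with the fork, so the nib is free. I'll keep raising under load.

```bash
python3 -m inch '[{"linear":[0.005,0.0,0.02],"twist":0,"gripper":0},{"linear":[0.01,0.0,0.04],"twist":0,"gripper":0},{"linear":[0.014,0,0.06],"twist":0,"gripper":0},{"linear":[0.018,0,0.08],"twist":0,"gripper":0},{"linear":[0.023,0,0.1],"twist":0,"gripper":0},{"linear":[0.028,0,0.12],"twist":0,"gripper":0},{"linear":[0.028,0,0.12],"twist":0,"gripper":0}]';   python3 - <<'E'
from h import *
o=robot.get_obs();print(o['wrist_force'],o['wrist_torque'],o['tool_pos'],o['ee_rot'])
t=snap('side'); im=t['image']; 
cv2.imwrite('pics/s11.png',cv2.resize(im[215:265,300:360],None,fx=12,fy=12,interpolation=cv2.INTER_CUBIC)[:,:,::-1])
E
```

```text
time: 14.12
tool_pos: [0.514, -0.0323, 0.139]
ee_rot: [3.133, -0.002, 0.105]
wrist_force: [0.8, -9.2, 0.7]
width: 0.0218
[ 0.80611199 -9.15628588  0.69683034] [-2.38505787 -0.12300116 -0.01858037] [ 0.51400203 -0.03234056  0.13895361] [ 3.13349081e+00 -2.21933086e-03  1.05468315e-01]
```

View pics/s11.png

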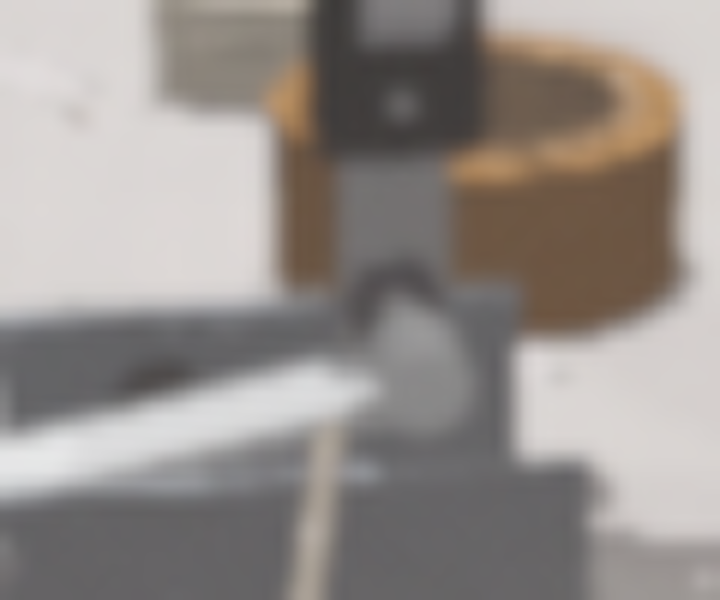

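```bash
python3 -m inch '[{"linear":[0.008,0.0,0.03],"twist":0,"gripper":0},{"linear":[0.017,0.0,0.06],"twist":0,"gripper":0},{"linear":[0.027,0,0.09],"twist":0,"gripper":0},{"linear":[0.04,0,0.12],"twist":0,"gripper":0},{"linear":[0.05,0,0.14],"twist":0,"gripper":0},{"linear":[0.05,0,0.14],"twist":0,"gripper":0}]'; python3 -m inch '[{"linear":[0.003,-0.02,0.01],"twist":0,"gripper":0},{"linear":[0.006,-0.04,0.02],"twist":0,"gripper":0},{"linear":[0.01,-0.07,0.03],"twist":0,"gripper":0},{"linear":[0.013,-0.1,0.04],"twist":0,"gripper":0},{"linear":[0.015,-0.13,0.04],"twist":0,"gripper":0},{"linear":[0.015,-0.14,0.04],"twist":0,"gripper":0},{"linear":[0.015,-0.14,0.04],"twist":0,"gripper":0}]';  python3 - <<'E'
from h import *
o=robot.get_obs();print(o['wrist_force'],o['wrist_torque'],o['tool_pos'],o['ee_rot'])
t=snap('side'); im=t['image']; 
cv2.imwrite('pics/s12.png',cv2.resize(im[200:265,290:370],None,fx=9,fy=9,interpolation=cv2.INTER_CUBIC)[:,:,::-1])
E
```

```text
time: 14.67
tool_pos: [0.5192, -0.0323, 0.153]
ee_rot: [3.134, -0.003, 0.105]
wrist_force: [0.4, -8.6, 0.8]
width: 0.0217
time: 15.25
tool_pos: [0.5192, -0.042, 0.1552]
ee_rot: [-3.14, 0.0, 0.107]
wrist_force: [-0.1, -0.2, -0.0]
width: 0.0214
[-0.11890199 -0.18758314 -0.03677903] [ 0.00783916 -0.08201786 -0.01300489] [ 0.5192225  -0.04200624  0.1551816 ] [-3.13999219e+00  4.22906070e-04  1.07342789e-01]
```

View pics/s12.png

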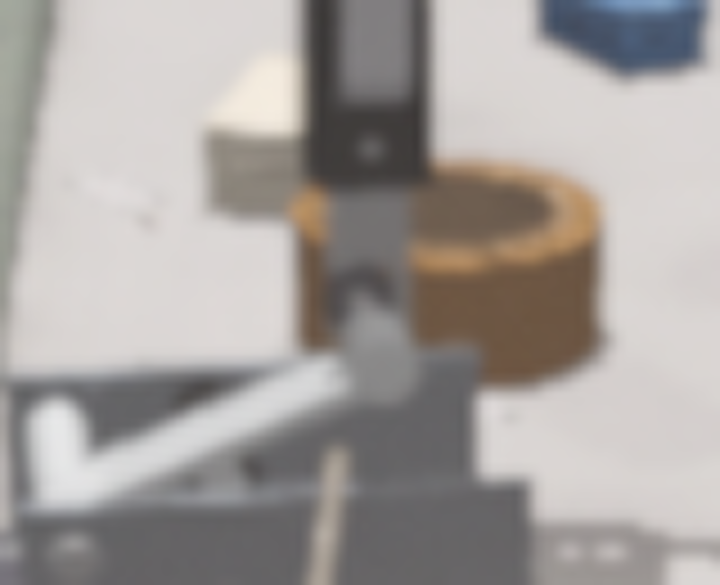

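```bash
python3 -m inch '[{"linear":[0.015,-0.02,0.03],"twist":0,"gripper":0},{"linear":[0.025,-0.03,0.07],"twist":0,"gripper":0},{"linear":[0.025,-0.03,0.12],"twist":0,"gripper":0},{"linear":[0.025,-0.03,0.2],"twist":0,"gripper":0},{"linear":[0.025,-0.03,0.35],"twist":0,"gripper":0},{"linear":[0.025,-0.03,0.6],"twist":0,"gripper":0},{"linear":[0.025,-0.03,0.6],"twist":0,"gripper":0},{"linear":[0.025,-0.03,0.6],"twist":0,"gripper":0}]';  python3 - <<'E'
from h import *
o=robot.get_obs();print(o['wrist_force'],o['wrist_torque'],o['tool_pos'],o['ee_rot'])
t=snap('side'); im=t['image']; 
cv2.imwrite('pics/s13.png',cv2.resize(im[180:290,270:370],None,fx=5,fy=5,interpolation=cv2.INTER_CUBIC)[:,:,::-1])
D=cloud(t)
th=np.radians(6.11); R=np.array([[np.cos(th),np.sin(th)],[-np.sin(th),np.cos(th)]])
for n,C in (('side',D),('top',cloud(snap('top')))):
    Q=C.copy(); Q[...,:2]=((C[...,:2]-[.5544,-.0133])@R.T); Q*=1000
    m=(abs(Q[...,0]+30)<45)&(abs(Q[...,1])<42)&(Q[...,2]>70)&(Q[...,2]<112); P=Q[m]; print(n,len(P),P.min(0),P.max(0))
    print(P[P[:,2].argsort()[-40::8]].round())
E
```

```text
time: 15.97
tool_pos: [0.523, -0.0458, 0.2176]
ee_rot: [3.14, -0.005, 0.107]
wrist_force: [1.1, 1.1, -1.5]
width: 0.0216
[ 1.06421697  1.12454269 -1.51852027] [0.03790368 0.04578713 0.00857987] [ 0.52303574 -0.04578532  0.21764014] [ 3.14017157 -0.00451612  0.10731764]
side 222 [-45.70051413 -19.33496663  70.43164675] [ 14.57210817  41.84962591 106.53870742]
[[-35. -17. 100.]
 [-40. -12. 102.]
 [-41.  19. 103.]
 [-33.  40. 104.]
 [-34.  35. 104.]]Traceback (most recent call last):
  File "<stdin>", line 9, in <module>
    return umr_minimum(a, axis, None, out, keepdims, initial, where)
ValueError: zero-size array to reduction operation minimum which has no identity
```

View pics/s13.png

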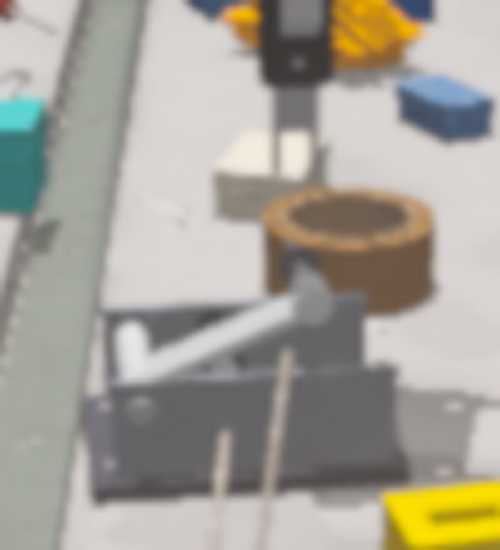

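The side view shows the arm fully up: the collar top is at about 106 mm, which is its latched 69 mm plus about 38 mm. Now I'll take the tool back to its stand.

```bash
python3 -m inch '[{"linear":[-0.3,0.1,0],"twist":0,"gripper":0},{"linear":[-0.6,0.4,0],"twist":0.1,"gripper":0},{"linear":[-0.74,0.7,0],"twist":0.2,"gripper":0},{"linear":[-0.74,1,0],"twist":0.223,"gripper":0}]'; python3 -m inch '[{"linear":[0,0.35,0],"twist":0,"gripper":0},{"linear":[0,0.7,0],"twist":0,"gripper":0},{"linear":[0,1,0],"twist":0,"gripper":0}]';python3 -m inch '[{"linear":[0,0.35,0],"twist":0,"gripper":0},{"linear":[0,0.7,0],"twist":0,"gripper":0},{"linear":[0,1,0],"twist":0,"gripper":0},{"linear":[0,1,-0.1],"twist":0,"gripper":0},{"linear":[0,1,-0.2],"twist":0,"gripper":0},{"linear":[0,1,-0.2],"twist":0,"gripper":0},{"linear":[0,1,-0.2],"twist":0,"gripper":0}]'
```

```text
time: 16.4
tool_pos: [0.4447, 0.055, 0.214]
ee_rot: [-3.14, 0.003, 0.343]
wrist_force: [0.9, 0.1, -0.7]
width: 0.0219
time: 16.65
tool_pos: [0.4466, 0.1561, 0.2138]
ee_rot: [-3.141, 0.003, 0.341]
wrist_force: [0.6, -0.7, -1.4]
width: 0.0218
time: 17.23
tool_pos: [0.447, 0.2528, 0.1933]
ee_rot: [3.141, 0.004, 0.339]
wrist_force: [0.1, -0.2, -0.8]
width: 0.022
```

```bash
python3 -m inch '[{"linear":[0.02,0.1,-0.1],"twist":0,"gripper":0},{"linear":[0.02,0.21,-0.3],"twist":0,"gripper":0},{"linear":[0.02,0.21,-0.45],"twist":0,"gripper":0},{"linear":[0.02,0.21,-0.45],"twist":0,"gripper":0},{"linear":[0.02,0.21,-0.45],"twist":0,"gripper":0},{"linear":[0.02,0.21,-0.45],"twist":0,"gripper":0}]'
python3 - <<'E'
from h import *
o=robot.get_obs();print(o['wrist_force'],o['tool_pos'],o['ee_rot'])
t=snap('side','s14f.png'); im=t['image']; 
cv2.imwrite('pics/s14.png',cv2.resize(im[250:345,330:410],None,fx=6,fy=6,interpolation=cv2.INTER_CUBIC)[:,:,::-1])
print((proj(t,[.45,.2745,.072])-[330,250])*6, (proj(t,[.45,.2743,.054])-[330,250])*6)
E
```

```text
time: 17.73
tool_pos: [0.4506, 0.2752, 0.1514]
ee_rot: [3.142, -0.002, 0.34]
wrist_force: [-0.2, -0.1, -1.0]
width: 0.0222
[-0.16462429 -0.05774792 -1.0218519 ] [0.45060815 0.27516808 0.15136905] [ 3.14159202e+00 -1.55948009e-03  3.39719928e-01]
[229.15556808 300.78385221] [227.38078551 347.17782255]
```

View pics/s14.png

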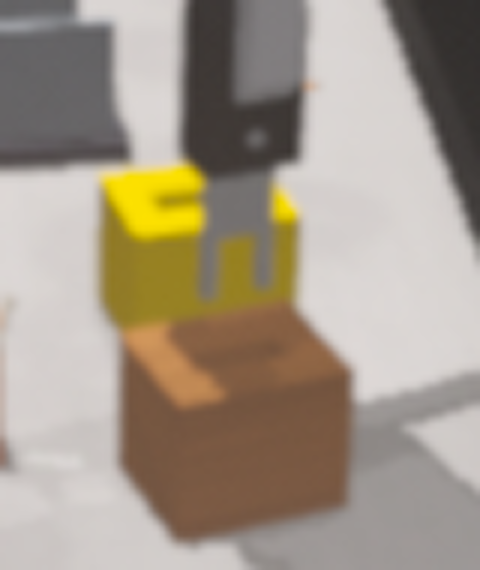

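```bash
python3 -m inch '[{"linear":[-0.01,-0.005,-0.1],"twist":0,"gripper":0},{"linear":[-0.01,-0.005,-0.2],"twist":0,"gripper":0},{"linear":[-0.01,-0.005,-0.3],"twist":0,"gripper":0},{"linear":[-0.01,-0.005,-0.35],"twist":0,"gripper":0},{"linear":[-0.01,-0.005,-0.35],"twist":0,"gripper":0}]'; python3 -m inch '[{"linear":[0,0,-0.1],"twist":0,"gripper":0},{"linear":[0,0,-0.2],"twist":0,"gripper":0},{"linear":[0,0,-0.25],"twist":0,"gripper":0},{"linear":[0,0,-0.28],"twist":0,"gripper":0},{"linear":[0,0,-0.28],"twist":0,"gripper":0}]'
```

```text
time: 18.2
tool_pos: [0.4476, 0.2742, 0.1129]
ee_rot: [3.141, 0.004, 0.341]
wrist_force: [0.4, 0.2, -1.2]
width: 0.0219
time: 18.62
tool_pos: [0.4483, 0.2745, 0.0862]
ee_rot: [3.141, 0.002, 0.341]
wrist_force: [0.5, -0.0, -1.1]
width: 0.0218
```

In the slot, with no contact force. Lowering in small steps until the shoulders touch.

```bash
python3 -m inch '[{"linear":[0.005,0,-0.02],"twist":0,"gripper":0},{"linear":[0.005,0,-0.04],"twist":0,"gripper":0},{"linear":[0.005,0,-0.04],"twist":0,"gripper":0},{"linear":[0.005,0,-0.04],"twist":0,"gripper":0}]'; python3 -m inch '[{"linear":[0,0,-0.01],"twist":0,"gripper":0},{"linear":[0,0,-0.02],"twist":0,"gripper":0},{"linear":[0,0,-0.02],"twist":0,"gripper":0}]'
```

```text
time: 18.95
tool_pos: [0.4495, 0.2749, 0.0836]
ee_rot: [3.142, -0.0, 0.341]
wrist_force: [0.6, -0.2, -1.6]
width: 0.0219
time: 19.2
tool_pos: [0.4494, 0.2748, 0.0814]
ee_rot: [3.141, 0.0, 0.341]
wrist_force: [0.4, 0.2, -0.7]
width: 0.0219
```

```bash
python3 -m inch '[{"linear":[0,0,-0.01],"twist":0,"gripper":0},{"linear":[0,0,-0.015],"twist":0,"gripper":0},{"linear":[0,0,-0.015],"twist":0,"gripper":0}]'
```

```text
time: 19.45
tool_pos: [0.4493, 0.2748, 0.0798]
ee_rot: [3.141, 0.0, 0.341]
wrist_force: [-0.4, -0.0, -1.6]
width: 0.0217
```

```bash
python3 -m inch '[{"linear":[0,0,-0.005],"twist":0,"gripper":0},{"linear":[0,0,-0.01],"twist":0,"gripper":0},{"linear":[0,0,-0.01],"twist":0,"gripper":0}]'
python3 - <<'E'
from h import *
o=robot.get_obs();print(o['wrist_force'],o['tool_pos'])
t=snap('side'); im=t['image']; 
cv2.imwrite('pics/s15.png',cv2.resize(im[250:345,330:410],None,fx=6,fy=6,interpolation=cv2.INTER_CUBIC)[:,:,::-1])
E
```

```text
time: 19.7
tool_pos: [0.4495, 0.2749, 0.0794]
ee_rot: [3.142, -0.0, 0.341]
wrist_force: [-0.7, -0.2, 1.1]
width: 0.0219
[-0.70217648 -0.20485029  1.0728764 ] [0.44951399 0.27488291 0.07939479]
```

View pics/s15.png

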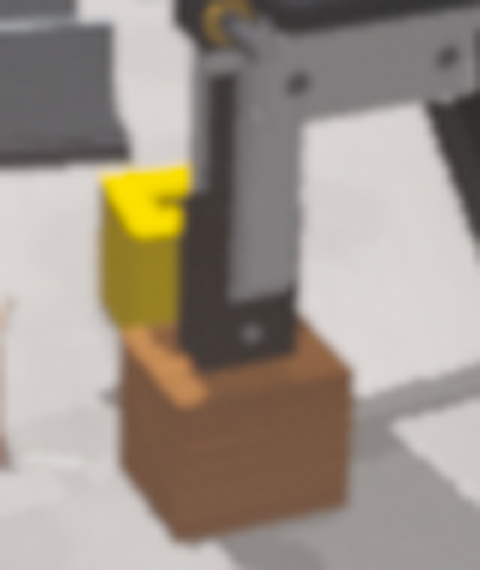

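The force flipped to +1.1 N at the original height, so the tool is seated on its shoulders. Releasing it.

```bash
python3 -m inch '[{"linear":[0,0,0],"twist":0,"gripper":0.5},{"linear":[0,0,0],"twist":0,"gripper":1},{"linear":[0,0,0],"twist":0,"gripper":1},{"linear":[0,0,0],"twist":0,"gripper":1},{"linear":[0,0,0],"twist":0,"gripper":1},{"linear":[0,0,0],"twist":0,"gripper":1},{"linear":[0,0,0],"twist":0,"gripper":1},{"linear":[0,0,0],"twist":0,"gripper":1}]'
```

```text
time: 20.42
tool_pos: [0.4494, 0.2748, 0.0789]
ee_rot: [3.141, 0.0, 0.341]
wrist_force: [0.4, 0.2, -0.0]
width: 0.0716
```

```bash
python3 -m inch '[{"linear":[0,0,0],"twist":0,"gripper":1},{"linear":[0,0,0.1],"twist":0,"gripper":1},{"linear":[0,0,0.3],"twist":0,"gripper":1},{"linear":[0,0,0.6],"twist":0,"gripper":1},{"linear":[0,0,0.95],"twist":0,"gripper":1},{"linear":[0,0,1],"twist":0,"gripper":1}]';python3 -m inch '[{"linear":[-0.2,-0.1,0.3],"twist":0,"gripper":1},{"linear":[-0.5,-0.2,0.6],"twist":0,"gripper":1},{"linear":[-0.75,-0.3,0.9],"twist":0,"gripper":1},{"linear":[-0.75,-0.3,0.9],"twist":0,"gripper":1},{"linear":[-0.75,-0.3,0.9],"twist":0,"gripper":1},{"linear":[-0.75,-0.3,0.9],"twist":0,"gripper":1}]'; python3 stand.py w16.png
python3 - <<'E'
from h import *
t=snap('side'); im=t['image']; 
cv2.imwrite('pics/s16.png',cv2.resize(im[200:350,270:410],None,fx=4,fy=4,interpolation=cv2.INTER_CUBIC)[:,:,::-1])
E
```

```text
time: 20.92
tool_pos: [0.4524, 0.2763, 0.187]
ee_rot: [-3.14, -0.013, 0.341]
wrist_force: [0.7, -0.4, 0.5]
width: 0.0939
time: 21.42
tool_pos: [0.3745, 0.2449, 0.2688]
ee_rot: [3.142, -0.001, 0.341]
wrist_force: [-0.5, -0.2, -0.4]
width: 0.094
[0.37452781 0.24487768 0.26881498] 0.03655241181886693 [ 3.14152886e+00 -7.19861914e-04  3.40749384e-01]
standtop 1633 z 0.0529 ((450.19940185546875, 274.3314208984375), (63.00384521484375, 49.98182678222656), 19.491641998291016)
handletop 903 z 0.1125 ((450.0946350097656, 276.1360778808594), (37.886287689208984, 21.679363250732422), 19.76858139038086)
handle ray ((449.85498046875, 275.9178466796875), (37.1185188293457, 21.353782653808594), 19.471843719482422)
```

View pics/s16.png

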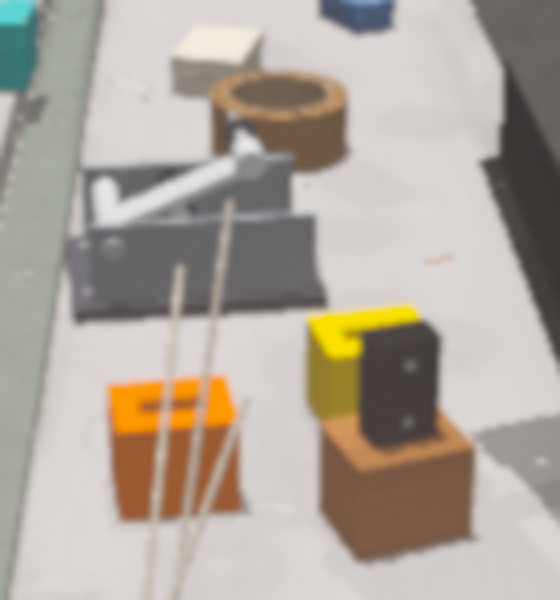

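View pics/w16.png

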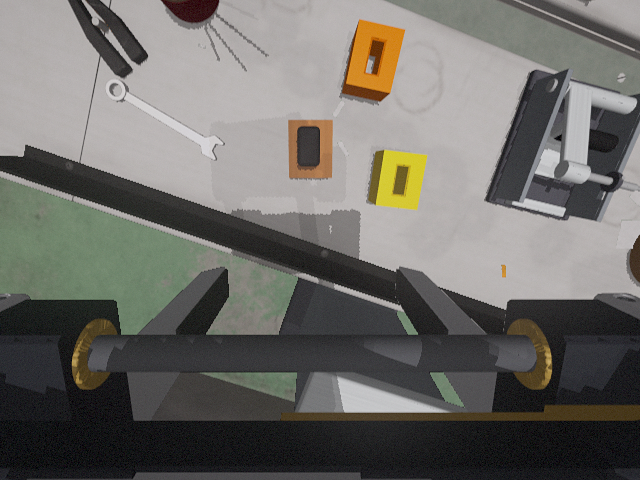

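Run:
```python
from h import *
th=np.radians(6.11); R=np.array([[np.cos(th),np.sin(th)],[-np.sin(th),np.cos(th)]])
for n in ('top','side'):
    C=cloud(snap(n)); Q=C.copy(); Q[...,:2]=((C[...,:2]-[.5544,-.0133])@R.T); Q*=1000
    m=(abs(Q[...,0]+35)<20)&(abs(Q[...,1]+7)<40)&(Q[...,2]>75)&(Q[...,2]<125); P=Q[m]; print(n,len(P))
    if len(P): print(P[:,2].max(),np.median(P,0)); k=P[(P[:,1]>-10)&(P[:,1]<8)]; print('bar',len(k),np.median(k,0) if len(k) else '', k[:,2].max() if len(k) else '')
o=robot.get_obs(); print(o['time'],np.abs(o['qvel']).max(),o['wrist_force'])
robot.close_job()
```

```text
top 203
108.93573092970831 [-33.18717123  12.40499181  99.88771761]
bar 23 [-34.81318612  -0.82948913  99.38182398] 103.77721595818645
side 80
106.61882497775204 [-32.02207446  -9.03413305  97.95192661]
bar 6 [-34.78944668  -4.32806485  97.73792639] 99.24481304865435
21.6167 0.005093858202731834 [ 0.40800852 -0.58704416 -0.23555664]
the job is handed in; nothing more can be done
```

The dispenser is open for threading and the forked tool is back in its stand. I handed the job in at about 21.6 s of the 61 s allowed.

- **Pushing the bar:** I took the tool from the wooden stand and set the tines astride the bar. I felt the collar about 12 mm further on and pushed it about 7 mm, with at most about 10 N in the readings. These come once per move, so a short peak between readings would not show. I then raised the fork under load until the nib was clear of the cheek and let go. Only the fork went to the dispenser; the fingers stayed above it.
- **Arm:** Both fixed cameras show it fully up. The bar is about 37 mm higher and 10 mm further back than when latched, against the expected 38 and 11 mm.
- **Tool:** It hangs tines down, seated on the handle's shoulders. Its top measures 112.5 mm, the same as before I took it, and it sits about 2 mm to one side within the slot's play.
- **Other things:** In the last pictures the look-alike stands, spanner, tape and carton look unmoved. The gripper is open and touching nothing.
- **Disagreements:** The cameras differed by 2–3 mm in places, so I used the wrist camera and the force readings for the alignment. Before the tool went back in, the side view suggested it might have slipped up to 2 mm in the grip. It seated at the original height, so this made no difference.

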